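# Bring the third filter station on line

## Robot

A 7-joint arm with a two-finger parallel gripper is mounted at the origin on the work surface. World frame = base frame: x ahead of the robot, y to its left, z up, the work surface at z = 0. Lengths are in mm, angles in rad, forces in N, time in s.
With the tool pointing down it reaches from about 400 to 875 mm from the base axis. Payload 4.4 kg.
Tool frame: the origin (TCP) lies at the very end of the fingers, on their centre line; the grasp point (between the pads) lies 19 mm behind it; z points along the fingers, y is the line along which they close (so a half turn about z gives the same grasp; the last joint's range is limited). The gripper opens to 85 mm and grips with 20 to 120 N. Pads are 22 mm wide; open, the fingers measure 114 mm over their backs; the gripper's body (76 mm by 85 mm) begins 54 mm behind the grasp point. The pads swing forward as they close: fully open they stand 13 mm farther back than shut.
Start: joints at [-1.234, 0.628, 0.038, 1.517, -0.027, 0.996, -0.02], TCP at [254.775, 598.003, 231.313] pointing down, gripper open.
Joint ranges: [-3.06, 3.06], [-0.37, 2.12], [-1.25, 1.32], [0.18, 2.47], [-1.1, 4.24], [0.23, 1.98], [-2.94, 2.94]. Speed limits (rad/s): [2.57, 2.57, 3.14, 3.14, 3.14, 3.14, 3.14].

## Interface

Orientations are given as [roll, pitch, yaw] about the fixed x, y, z axes, in that order (R = Rz(yaw) Ry(pitch) Rx(roll)).
In Python, from cell import monitor, viewer, workorder gives the robot as it stands.
- The arm moves only by the tool arm_command, never from a script. Its argument "series" is one flat list of numbers, 5 for each row, row after row: the opening in per cent of the stroke, from 0 (shut) to 100 (fully open), then the shift along the tool's x, y, z in cm, then the turn about the tool's z in degrees. In form: [claw, x, y, z, roll, claw, x, y, z, roll, ...]. A call has exactly 5 rows; each row is the pose to reach, as a shift and turn from the pose commanded when the call began, along the tool's axes at that moment; what a row does not reach only later rows make up. A row lasts 1/12 s, in which the tool goes at most 41.7 mm and 7.16 degrees, less where a joint would pass 70% of its speed; a pose out of reach is approached as far as the arm can. A call with a gripper value outside its range is refused whole. The fingers move at their own pace and stop on an object; the grip force is fixed at half the most. Time passes only in rows, so rows that repeat a pose let the fingers close, or fill a call up. It gives the time, the measured TCP pose, the force, the opening and the grip force at its end, in the units of the state.
- monitor.read_state(): the state, without advancing time (a new reading comes with each control period).
- viewer.get_image(name): name is "side" or "top"; returns (picture, depth): 420x560x3 uint8, red, green, blue; 420x560 float32, mm along the optical axis (not along the pixel's ray), 0 where there is no reading.
- viewer.camera_model(name): a dict with "mtx" (3x3 intrinsics, pixels), "dist_coeffs" ([k1, k2, p1, p2, k3] as OpenCV has them; the pictures are not rectified), "R" (3x3) and "t" (3): a world point X has camera coordinates R X + t. Camera axes: x right, y down, z forward; pixel columns grow to the right and rows downward; lengths in mm; the calibration is good to about 2 mm. A picture is of the moment at which its call begins. camera_model takes no time and is no camera call.
- workorder.finish_job(): hands the job in; it is judged then, once.
The state is a dict: "clock": time; "qpos": joint angles; "qd": joint speeds; "tau": joint torques, N m; "eef_pos": TCP position; "tool_rot": TCP orientation; "force": force on the tool from outside, world axes, zero at the start; "torque": the same for the moment, N m; "width": finger opening in mm; "gripper_force": force on a finger pad.
Only numpy, scipy, OpenCV 4.12 (cv2) and the standard library are available. Lean on these libraries where they do the work, as an engineer would, in place of code of your own. Each camera call takes 0.05 s, during which the arm holds its last target. There are 200 camera calls.

## Task

The vacuum filtration manifold has one filter head without a funnel. Set the spare funnel down gently, not dropped, upright on that empty head and centred so that flange lies on flange, and let go of it; then open that station's lever valve to the same angle as the valve of the running station, the one whose lever already stands partly open. Leave the valves and funnels of the other two stations as they are.

Things in the scene. Friction and masses are not known exactly. Their poses are not given: they have to be found in the camera images.
- funnel_spare: spare filter funnel, standing on the table left or right of the manifold: a plain steel tube open at both ends, 100 mm tall, 52 mm outside diameter, wall 2.5 mm, with a flange 60 mm across and 6 mm high round its foot; about 0.2 kg. Origin: centre of its underside, z up; round, so yaw is no matter. It rests on a head by its weight alone; nothing locates it.
- head_empty (a point): centre of the level top of the filter head without a funnel: a steel disc 60 mm across, 10 mm thick, top 130 mm above the table, on a thin riser. Three equal stations stand 140 mm apart on one rail along y (38 mm thick, top at 69 mm), turned up to 0.2 rad; which place is empty varies. x axis: along the branch pipe, from valve to head, away from the robot.
- stem_empty (a point): point on the vertical turning axis of the empty station's ball valve, 92 mm above the table (mid height of its lever's grip), 80 mm from head_empty along the branch pipe, towards the robot; same axes as head_empty. The rail's axis is 85 mm further towards the robot.
- lever_empty (a point): middle of the grip of the empty station's lever: a level black plastic sleeve 48 mm long, 14 mm wide, 10 mm high, mid height 92 mm above the table, 54 mm from the turning axis (spans 29 to 77 mm). The point turns with the lever: y points outward along it, z up. Free space under it, save for the rail when the lever points at the robot.
- valve_empty (a joint): angle of the empty station's lever, rad: 0 shut (lever square to the branch pipe, pointing to the robot's left, +y), pi/2 fully open (along the pipe, pointing back towards the robot); grows counter-clockwise seen from above. Shut at the start. Stiff, 0.25 N m (about 5 N at the grip), no spring: it stays where it is left.
- valve_run (a joint): angle of the running station's lever, same meaning as valve_empty; this is the opening to match. It starts partly open, somewhere from 0.55 to 1.15 rad; this station has a funnel on it.
- lever_run (a point): middle of the grip of the running station's lever, same shape and axes as lever_empty.
- valve_idle (a joint): angle of the waiting station's lever, same meaning; it is shut and stays shut although the station has a funnel on it.
- lever_idle (a point): middle of the grip of the waiting station's lever, same shape and axes as lever_empty.
- funnel_run: the funnel standing on the running station's head, like the spare one; origin: centre of its underside, 130 mm above the table; its rim is 230 mm above the table.
- funnel_idle: the funnel standing on the waiting station's head, like funnel_run.

How it is judged (in metres and radians):
On the way, in this order (a step that is already met when the one before it is completed fails the run):
1. the spare funnel stands on the empty head, upright, centred within 6 mm and let go, while that station's valve is still shut (horizontal distance between funnel_spare and head_empty below 0.006 m and z of funnel_spare in the frame of head_empty between -0.003 and 0.003 m and angle between funnel_spare's own z axis and vertical below 0.06 rad and contact force between the fingers and funnel_spare below 0.3 N and value of joint valve_empty below 0.12 rad), for 0.2 s.
2. the empty station's lever stands within 0.15 rad of the running station's lever (angle between the y axis of lever_empty and the y axis of lever_run, either way round below 0.15 rad), for 0.2 s.
At the end, for the whole second after the job is handed in: The spare funnel stands upright and still on the formerly empty head, its axis within 6 mm of the head's; that station's lever stands within 0.15 rad (about 9 degrees) of the running station's lever; the levers and funnels of the other two stations are within 8 mm of where they were (angle between the y axis of lever_empty and the y axis of lever_run, either way round below 0.15 rad and horizontal distance between funnel_spare and head_empty below 0.006 m and z of funnel_spare in the frame of head_empty between -0.003 and 0.003 m and angle between funnel_spare's own z axis and vertical below 0.06 rad and linear speed of funnel_spare below 0.02 m/s and distance of each of lever_run, lever_idle, funnel_run, funnel_idle from where it was at the start of the episode below 0.008 m); the robot touches nothing.
It fails at once if the running or the waiting station's lever is moved by more than 8 mm at its grip (distance of any of lever_run, lever_idle from where it was at the start of the episode above 0.008 m).
It fails at once if the funnel of the running or the waiting station is shifted by more than 8 mm (distance of any of funnel_run, funnel_idle from where it was at the start of the episode above 0.008 m).
It fails at once if the spare funnel is tipped over (more than 45 degrees) (angle between funnel_spare's own z axis and vertical above 0.785 rad).
It fails at once if the spare funnel drops or bangs onto the empty head (faster than 0.5 m/s in the last 20 mm above it) (horizontal distance between funnel_spare and head_empty below 0.03 m and z of funnel_spare in the frame of head_empty between -0.005 and 0.02 m and linear speed of funnel_spare above 0.5 m/s).
It also fails if it takes over 58 s, if anything falls off the work surface, if the arm or the gripper's body presses on something with over 40 N, if the wrist force passes 120 N, or if a joint passes its speed limit or range.

## Working session

There is one attempt and no reset: what is moved stays moved. The work goes in short steps, Python scripts to look and compute and a tool call to move; the robot and the scene stay as the last step left them, time stands still between calls to the robot, and variables do not carry over. Pictures are saved under pics/ and viewed, at most 10 in all, crops included, and the job is handed in when it is done.

Besides the shell and the picture viewer there is one more tool, called after "Emit:" as name(argument=value, ...) on one line, values as JSON. arm_command: Moves the arm, as the interface text tells. Its arguments: {"type":"object","properties":{"series":{"type":"array","items":{"type":"number"}}},"required":["series"]}

```bash
mkdir -p pics; cat > h.py <<'E'
import numpy as np, cv2
from cell import monitor, viewer, workorder
def snap(n,tag):
    p,d=viewer.get_image(n); cv2.imwrite(f'pics/{tag}.png',p[:,:,::-1]); np.save(f'pics/{tag}.npy',d); return p,d
def w(n,u,v,d=None,z=None):
    c=viewer.camera_model(n);K=np.array(c['mtx'],float);R=np.array(c['R'],float);t=np.array(c['t'],float).ravel()
    r=cv2.undistortPoints(np.array([[[u,v]]],float),K,np.array(c['dist_coeffs'],float)).ravel()
    r=np.array([r[0],r[1],1.]);o=-R.T@t;D=R.T@r
    return o+D*(d if z is None else (z-o[2])/D[2])
def cloud(n,d):
    c=viewer.camera_model(n);K=np.array(c['mtx'],float);R=np.array(c['R'],float);t=np.array(c['t'],float).ravel()
    v,u=np.indices(d.shape);p=np.stack([u,v],-1).reshape(-1,1,2).astype(float)
    r=cv2.undistortPoints(p,K,np.array(c['dist_coeffs'],float)).reshape(-1,2)
    X=np.c_[r,np.ones(len(r))]*d.reshape(-1,1)
    return ((X-t)@R).reshape(*d.shape,3)
E
python3 - <<'E'
from h import *
for n in('top','side'):
    snap(n,n+'0'); c=viewer.camera_model(n); print(n,-np.array(c['R']).T@np.array(c['t']).ravel(),np.array(c['R'])[2])
print(monitor.read_state())
a=cv2.imread('pics/top0.png');
E
```

```text
top [ 289.8743634     5.79144159 1521.7397508 ] [ 0.17679639  0.00957922 -0.98420083]
side [-220.54683956 -744.01881013 1007.27301519] [ 0.54793172  0.53238945 -0.64523817]
{'clock': 0.1, 'qpos': array([-1.23382325,  0.62926048,  0.03843324,  1.5182812 , -0.02700124,
        0.99630323, -0.01997123]), 'qd': array([ 0.00089784, -0.00029061, -0.00048429, -0.00190515,  0.00215473,
        0.00095913,  0.00021893]), 'tau': array([ 2.52191887e-03, -5.64527965e+01,  1.23044964e+00, -1.93973708e+01,
        1.13613450e-02,  5.37293134e-03,  3.46983327e-06]), 'eef_pos': array([254.52353989, 597.47583703, 230.47218223]), 'tool_rot': array([-3.13985795e+00,  1.03955149e-05,  2.73885670e+00]), 'force': array([-0.49858503, -0.18985968,  0.78310012]), 'torque': array([0.00956683, 0.02064347, 0.02601645]), 'gripper_force': 0.0, 'width': 85.6132836915171}
```

View pics/top0.png

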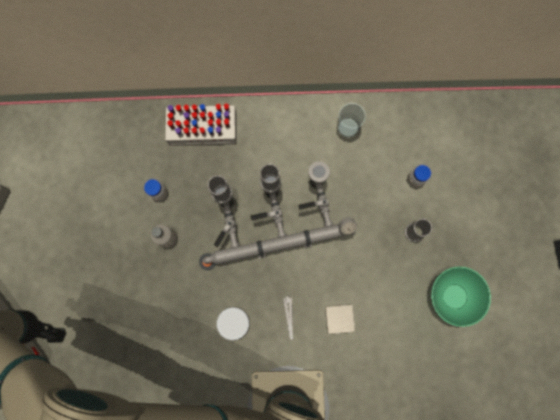

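View pics/side0.png

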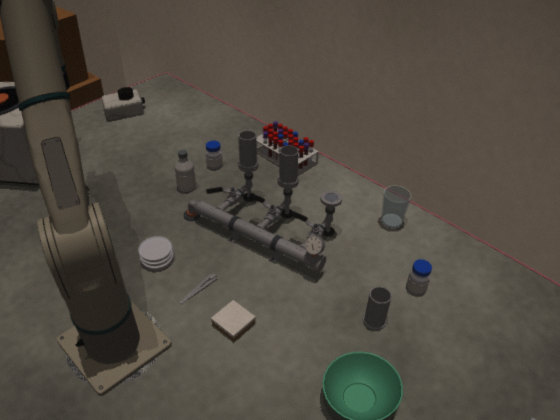

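The top view shows the empty head at (319,171), its lever at about (311,208), the running lever at (225,237) and the spare funnel at (421,229), to the right. The side view agrees: head at (330,199), spare funnel at (378,307). Next I'll measure with depth and an enlarged crop.

```bash
python3 - <<'E'
from h import *
for n,boxes in (('top',dict(head=(300,155,340,190,126,134),spare=(405,212,440,245,85,110),fl=(405,212,440,245,2,9),lev=(296,200,324,216,92,101),levrun=(210,215,240,250,92,101),levidle=(245,205,277,225,92,101),frun=(205,170,240,205,222,236),fidle=(258,160,285,200,222,236))),('side',dict(head=(315,185,345,215,126,134),spare=(360,280,398,335,85,110),funnelbody=(360,280,398,335,10,85)))):
    d=np.load(f'pics/{n}0.npy');P=cloud(n,d)
    for k,(a,b,c,e,z0,z1) in boxes.items():
        Q=P[b:e,a:c].reshape(-1,3);Q=Q[(Q[:,2]>z0)&(Q[:,2]<z1)]
        if len(Q)<3: print(n,k,len(Q));continue
        (cx,cy),rad=cv2.minEnclosingCircle(Q[:,:2].astype(np.float32))
        print(n,k,len(Q),'mean',Q.mean(0).round(1),'circ',round(cx,1),round(cy,1),round(rad,1))
a=cv2.imread('pics/top0.png')[150:280,195:365]
cv2.imwrite('pics/c1.png',cv2.resize(a,None,fx=4.5,fy=4.5,interpolation=cv2.INTER_CUBIC))
b=cv2.imread('pics/top0.png')[205:255,395:455]; b2=cv2.imread('pics/side0.png')[275:340,345:415]
print(w('top',319,171,z=130),w('side',330,199,z=130))
f=lambda i:cv2.resize(i,(390,360),interpolation=cv2.INTER_CUBIC)
cv2.imwrite('pics/c2.png',np.hstack([f(b),f(b2)]))
E
```

```text
top head 300 mean [ 657.8 -105.1  129.6] circ 658.4 -104.9 30.3
top spare 98 mean [ 495.7 -392.2   95.4] circ 494.5 -392.2 26.6
top fl 213 mean [ 509.  -418.3    4.4] circ 509.0 -414.9 66.5
top lev 65 mean [569.  -67.6  96.5] circ 567.0 -69.0 23.8
top levrun 73 mean [481.  180.6  96. ] circ 492.2 176.9 35.7
top levidle 66 mean [542.2  68.3  96. ] circ 540.9 68.5 23.8
top frun 82 mean [603.8 168.9 228.8] circ 604.0 169.4 26.1
top fidle 76 mean [631.   32.  228.8] circ 631.4 32.8 26.4
side head 234 mean [ 654.8 -105.6  131. ] circ 655.0 -103.2 32.2
side spare 228 mean [ 493.  -394.9   95.1] circ 494.0 -392.5 27.6
side funnelbody 574 mean [ 485.8 -397.8   53.4] circ 492.8 -394.0 29.4
[ 659.77589835 -104.75013696  130.        ] [ 650.35602003 -107.34503856  130.        ]
```

View pics/c1.png

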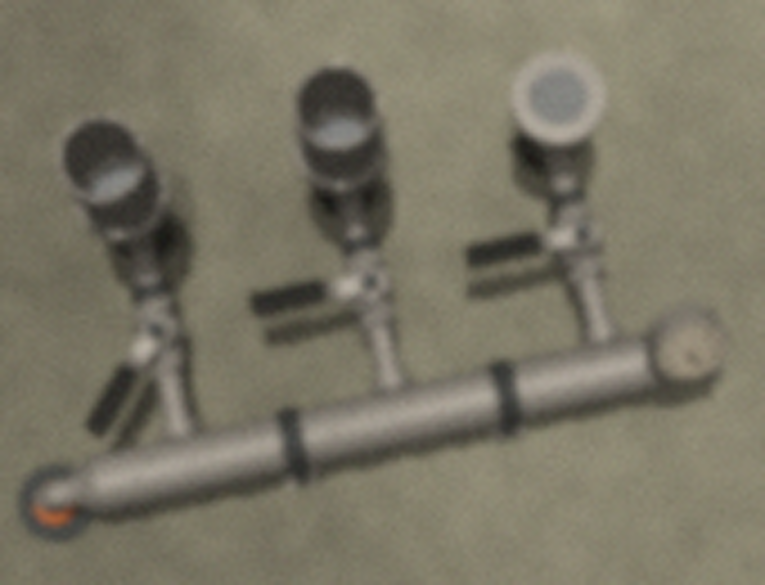

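The funnels and the empty head lie on one line, which gives yaw ≈ 0.196. The stem comes out at (580,-120.5), and the predicted lever point (569,-68) matches the measured one. The running lever is at about 0.82 rad. Next, the moves.

```bash
cat >> h.py <<'E'
def plan(wps,claw,start=None):
    """wps: (x,y,z,yaw) one per call; prints end shift in tool cm / deg"""
    s=monitor.read_state()
    p=np.array(s['eef_pos']);yaw=s['tool_rot'][2]
    if start is not None: p=np.array(start[:3],float);yaw=start[3]
    for x,y,z,yw in wps:
        d=np.array([x,y,z])-p;c,sn=np.cos(yaw),np.sin(yaw)
        t=np.array([d[0]*c+d[1]*sn,d[0]*sn-d[1]*c,-d[2]])/10
        print(claw,t.round(2),'turn',round(-np.degrees(yw-yaw),1),'|d|',np.linalg.norm(d).round(0));p=np.array([x,y,z]);yaw=yw
def st():
    s=monitor.read_state();print(round(s['clock'],2),s['eef_pos'].round(1),s['tool_rot'].round(3),s['force'].round(1),s['width'].round(1),s['gripper_force'].round(1))
E
python3 - <<'E'
from h import *
plan([(320,450,290,2.739-.61),(385,290,300,1.767),(450,120,300,1.767),(465,-70,300,1.767),(480,-260,270,1.767),(494,-393,150,1.767)],100,start=(254.775,598,231.3,2.739))
d=np.load('pics/top0.npy');P=cloud('top',d);Q=P[225:250,210:240].reshape(-1,3);Q=Q[(Q[:,2]>92)&(Q[:,2]<101)]
s=np.array([525.5,153.6]);r=np.linalg.norm(Q[:,:2]-s,axis=1);Q=Q[(r>25)&(r<82)];m=Q.mean(0)
v=cv2.fitLine(Q[:,:2].astype(np.float32),cv2.DIST_L2,0,.01,.01).ravel();print(len(Q),m,v,np.arctan2(*(m[:2]-s)[::-1])-np.pi/2-.196,np.arctan2(v[1],v[0]))
E
```

```text
100 [-11.8  -11.06  -5.87] turn 35.0 |d| 172.0
100 [-17.01  -2.96  -1.  ] turn 20.7 |d| 173.0
100 [-17.94   3.06   0.  ] turn -0.0 |d| 182.0
100 [-18.93  -2.23   0.  ] turn -0.0 |d| 191.0
100 [-18.93  -2.23   3.  ] turn -0.0 |d| 193.0
100 [-13.32  -1.22  12.  ] turn -0.0 |d| 180.0
72 [480.43564524 180.94587313  96.0345783 ] [  0.8559937  -0.5169863 480.43564   180.94588  ] 0.8293784805138535 -0.54332644
```

Emit:
arm_command(series=[100,-2.4,-2.2,-1.2,7,100,-4.7,-4.4,-2.4,14,100,-7.1,-6.6,-3.5,21,100,-9.4,-8.8,-4.7,28,100,-11.8,-11,-5.9,35])

```text
clock: 0.52
eef_pos: [320.3, 448.9, 290.4]
tool_rot: [-3.14, 0.0, 2.122]
force: [-0.0, -0.1, 1.1]
width: 85.5
gripper_force: 0.0
```

Emit:
arm_command(series=[100,-3.4,-0.6,-0.2,4.1,100,-6.8,-1.2,-0.4,8.3,100,-10.2,-1.8,-0.6,12.4,100,-13.6,-2.4,-0.8,16.6,100,-17,-3,-1,20.7])

```text
clock: 0.93
eef_pos: [384.7, 288.7, 300.3]
tool_rot: [-3.141, -0.0, 1.763]
force: [0.1, 0.7, 0.5]
width: 86.0
gripper_force: 0.0
```

Emit:
arm_command(series=[100,-3.6,0.6,0,0,100,-7.2,1.2,0,0,100,-10.8,1.8,0,0,100,-14.4,2.4,0,0,100,-18,3,0,0])

```text
clock: 1.35
eef_pos: [449.1, 118.0, 300.2]
tool_rot: [-3.141, -0.0, 1.767]
force: [0.6, 0.3, -0.2]
width: 85.4
gripper_force: 0.0
```

Emit:
arm_command(series=[100,-3.8,-0.4,0,0,100,-7.6,-0.8,0,0,100,-11.4,-1.3,0,0,100,-15.2,-1.8,0,0,100,-19,-2.2,0,0])

```text
clock: 1.77
eef_pos: [463.9, -72.7, 300.2]
tool_rot: [-3.141, -0.0, 1.767]
force: [-0.1, -0.5, 0.2]
width: 85.5
gripper_force: 0.0
```

Emit:
arm_command(series=[100,-3.8,-0.4,0.6,0,100,-7.6,-0.8,1.2,0,100,-11.4,-1.3,1.8,0,100,-15.2,-1.8,2.4,0,100,-19,-2.2,3,0])

```text
clock: 2.18
eef_pos: [479.4, -263.3, 269.7]
tool_rot: [-3.141, -0.001, 1.767]
force: [0.1, -0.6, -0.0]
width: 85.2
gripper_force: 0.0
```

Emit:
arm_command(series=[100,-2.7,-0.3,2,0,100,-5.4,-0.6,4,0,100,-8,-0.9,6,0,100,-10.7,-1.1,8,0,100,-13.3,-1.2,11,0])

```text
clock: 2.6
eef_pos: [494.5, -396.8, 160.4]
tool_rot: [3.14, 0.002, 1.766]
force: [1.4, -0.8, 1.2]
width: 85.2
gripper_force: 0.0
```

Emit:
arm_command(series=[100,0.4,0,2,0,100,0.4,0,4.5,0,100,0.4,0,7,0,100,0.4,0,9,0,100,0.4,0,10.2,0])

```text
clock: 3.02
eef_pos: [491.9, -389.2, 55.3]
tool_rot: [-3.139, -0.003, 1.767]
force: [0.6, -0.1, -1.1]
width: 85.3
gripper_force: 0.0
```

```bash
python3 - <<'E'
from h import *
st()
p,_=snap('top','t1');q,_=snap('side','s1')
f=lambda i:cv2.resize(i,(390,400),interpolation=cv2.INTER_CUBIC)
cv2.imwrite('pics/c3.png',np.hstack([f(p[185:265,380:458]),f(q[230:340,325:432])])[:,:,::-1])
E
```

```text
Traceback (most recent call last):
  File "h.py", line 26, in st
    s=monitor.read_state();print(round(s['clock'],2),s['eef_pos'].round(1),s['tool_rot'].round(3),s['force'].round(1),s['width'].round(1),s['gripper_force'].round(1))
                                                                                                                      ^^^^^^^^^^^^^^^^
AttributeError: 'float' object has no attribute 'round'
```

Emit:
arm_command(series=[0,0,0,0,0,0,0,0,0,0,0,0,0,0,0,0,0,0,0,0,0,0,0,0,0])

```text
clock: 3.43
eef_pos: [494.1, -391.2, 59.8]
tool_rot: [3.14, 0.002, 1.767]
force: [0.2, 0.1, 2.2]
width: 49.9
gripper_force: 62.8
```

Emit:
arm_command(series=[0,0,0,0,0,0,0,0,0,0,0,0,0,0,0,0,0,0,0,0,0,0,0,0,0])

```text
clock: 3.85
eef_pos: [494.1, -391.2, 59.8]
tool_rot: [3.14, 0.002, 1.767]
force: [0.4, 0.7, 7.7]
width: 50.0
gripper_force: 63.4
```

Emit:
arm_command(series=[0,0,0,-1,0,0,0,0,-3,0,0,0,0,-5,0,0,0,0,-8,0,0,0,0,-11,0])

```text
clock: 4.27
eef_pos: [492.1, -389.5, 168.8]
tool_rot: [-3.139, -0.002, 1.766]
force: [-0.3, -0.3, -2.2]
width: 50.2
gripper_force: 62.9
```

```bash
sed -i "s/s\['width'\].round(1),s\['gripper_force'\].round(1)/s['width'],s['gripper_force']/" h.py; python3 - <<'E'
from h import *
p,_=snap('top','t1');q,_=snap('side','s1');st()
f=lambda i:cv2.resize(i,(390,400),interpolation=cv2.INTER_CUBIC)
cv2.imwrite('pics/c3.png',np.hstack([f(p[180:260,385:463]),f(q[205:315,325:432])])[:,:,::-1])
E
```

```text
4.37 [ 495.2 -392.9  173.6] [3.136 0.007 1.766] [ 0.6 -1.  -2.3] 49.64127480372991 63.444331884384155
```

View pics/c3.png

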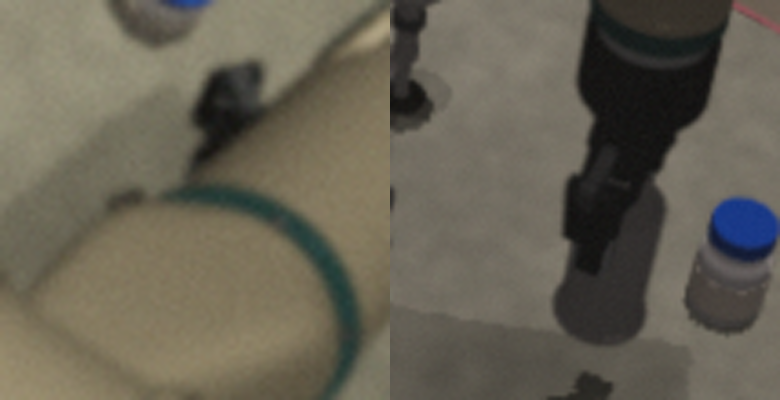

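The funnel is gripped (49.9 mm at 63 N) and hangs upright. I'll carry it over the head.

```bash
python3 - <<'E'
from h import *
snap('top','x');st()
plan([(525,-340,240,1.767),(600,-207,240,1.767),(658,-103.8,240,1.767)],0)
E
```

```text
4.42 [ 494.1 -391.5  171. ] [3.138e+00 3.000e-03 1.767e+00] [-0.5  0.1 -3.1] 49.93916323992354 63.4509757370688
0 [ 4.45  4.03 -6.9 ] turn -0.0 |d| 91.0
0 [11.58  9.95  0.  ] turn -0.0 |d| 153.0
0 [ 8.99  7.7  -0.  ] turn -0.0 |d| 118.0
```

Emit:
arm_command(series=[0,0.4,0.4,-1.2,0,0,1.2,1.1,-2.8,0,0,2.2,2,-4.6,0,0,3.3,3,-6,0,0,4.5,4,-6.9,0])

```text
clock: 4.83
eef_pos: [523.7, -337.6, 237.9]
tool_rot: [-3.141, -0.001, 1.766]
force: [0.2, 0.1, -2.4]
width: 50.2
gripper_force: 63.4
```

Emit:
arm_command(series=[0,2.3,2,0,0,0,4.6,4,0,0,0,7,6,0,0,0,9.3,8,0,0,0,11.6,10,0,0])

```text
clock: 5.25
eef_pos: [598.8, -202.7, 236.1]
tool_rot: [-3.139, -0.002, 1.767]
force: [0.7, 0.3, -2.5]
width: 49.8
gripper_force: 63.5
```

Emit:
arm_command(series=[0,2.2,1.9,0,0,0,4.4,3.7,0,0,0,6.3,5.4,0,0,0,8,6.8,0,0,0,9,7.7,0,0])

```text
clock: 5.67
eef_pos: [657.5, -97.1, 235.7]
tool_rot: [-3.139, -0.004, 1.771]
force: [0.3, 1.6, -2.9]
width: 50.4
gripper_force: 63.5
```

Emit:
arm_command(series=[0,0,0,0.6,0,0,0,0,1.4,0,0,0,0,2,0,0,0,0,2.5,0,0,0,0,2.5,0])

```text
clock: 6.08
eef_pos: [655.4, -103.7, 210.5]
tool_rot: [-3.138, -0.0, 1.764]
force: [-1.0, 0.3, -2.5]
width: 50.3
gripper_force: 63.6
```

```bash
python3 - <<'E'
from h import *
snap('side','x');q,d=snap('side','s2');st()
P=cloud('side',d)
cv2.imwrite('pics/c4.png',cv2.resize(q[120:240,270:390],(600,600),interpolation=cv2.INTER_CUBIC)[:,:,::-1])
X=P[120:240,270:390].reshape(-1,3)
from scipy.optimize import least_squares
# side wall cylinders: riser excluded; flange/head by height bands
for k,z0,z1 in(('head rim',121,129),('fl',None,None)):
    pass
for z in range(100,240,5):
    Q=X[(X[:,2]>z)&(X[:,2]<z+5)&(np.hypot(X[:,0]-656,X[:,1]+105)<45)]
    if len(Q)>8: print(z,len(Q),Q.mean(0).round(1))
E
```

```text
6.18 [ 656.6 -103.2  212. ] [-3.141  0.     1.765] [ 0.1 -0.2 -2.4] 49.72294294534929 63.56359503697604
120 21 [ 640.2 -120.7  123.6]
125 52 [ 642.9 -115.4  128. ]
130 106 [ 646.9 -110.1  131.9]
155 54 [ 639.9 -114.   157.9]
160 41 [ 641.2 -120.1  162.1]
165 26 [ 638.7 -117.8  167.5]
170 31 [ 639.9 -120.8  172.6]
175 31 [ 638.9 -115.7  177.3]
180 30 [ 641.4 -117.6  182.8]
185 28 [ 640.4 -118.1  187.2]
190 30 [ 639.  -117.3  192.6]
195 31 [ 639.8 -120.   197.5]
200 29 [ 638.  -116.6  202.8]
205 31 [ 642.7 -122.1  208. ]
210 18 [ 642.4 -123.6  212.8]
215 22 [ 644.6 -123.1  217.2]
220 34 [ 642.3 -117.8  222.5]
225 44 [ 647.9 -113.6  227.7]
230 46 [ 649.5 -117.   232.5]
235 45 [ 651.3 -109.9  237.5]
```

View pics/c4.png

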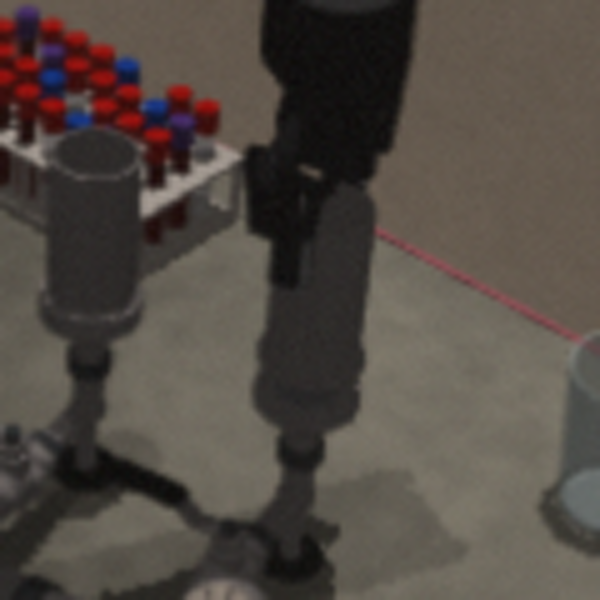

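The flange sits about 30 mm above the head, centred to within about 2 mm: flange spans columns 258–364 and head 253–358 in the crop. I'll do one fit of both circles with known radii.

```bash
python3 - <<'E'
from h import *
from scipy.optimize import least_squares
d2=np.load('pics/x.npy')
q,d3=snap('side','s3');st()
for d in (np.load('pics/s2.npy'),d3):
    X=cloud('side',d)[120:240,270:390].reshape(-1,3);X=X[np.hypot(X[:,0]-656,X[:,1]+105)<42]
    for k,z0,z1,r in(('tube',168,200,26),('flange',153.5,158.5,30),('head',121,128,30)):
        Q=X[(X[:,2]>z0)&(X[:,2]<z1)]
        s=least_squares(lambda c:np.hypot(Q[:,0]-c[0],Q[:,1]-c[1])-r,[656,-105],loss='soft_l1')
        print(k,len(Q),s.x.round(1),np.sqrt(np.mean(s.fun**2)).round(1))
E
```

```text
6.23 [ 657.  -103.   212.4] [-3.142  0.     1.765] [ 1.1  1.1 -2. ] 50.046574411992424 63.56341197621077
tube 192 [ 656.2 -105.8] 1.7
flange 34 [ 657.5 -105.7] 2.4
head 46 [ 658.2 -103.3] 3.7
tube 179 [ 657.  -105.7] 1.7
flange 30 [ 657.7 -103.3] 2.9
head 39 [ 658.3 -103.4] 4.3
```

Emit:
arm_command(series=[0,0,0,0.4,0,0,0.1,0,0.8,0,0,0.1,0,1.2,0,0,0.1,0,1.6,0,0,0.1,0,1.9,0])

```text
clock: 6.65
eef_pos: [656.8, -100.8, 192.5]
tool_rot: [-3.141, -0.0, 1.767]
force: [-0.2, 0.6, -3.0]
width: 50.0
gripper_force: 63.6
```

Emit:
arm_command(series=[0,0,0,0.05,0,0,0,0,0.1,0,0,0,0,0.15,0,0,0,0,0.2,0,0,0,0,0.2,0])

```text
clock: 7.07
eef_pos: [657.1, -101.1, 191.4]
tool_rot: [3.141, 0.0, 1.767]
force: [0.6, 0.0, -2.5]
width: 49.8
gripper_force: 63.6
```

Emit:
arm_command(series=[0,0,0,0.05,0,0,0,0,0.1,0,0,0,0,0.1,0,0,0,0,0.1,0,0,0,0,0.1,0])

```text
clock: 7.48
eef_pos: [657.0, -101.1, 190.3]
tool_rot: [3.142, -0.0, 1.767]
force: [-0.4, 0.5, -2.5]
width: 49.7
gripper_force: 63.6
```

Emit:
arm_command(series=[0,-0.05,0,0.05,0,0,-0.1,0,0.08,0,0,-0.1,0,0.1,0,0,-0.1,0,0.1,0,0,-0.1,0,0.1,0])

```text
clock: 7.9
eef_pos: [657.3, -101.7, 189.8]
tool_rot: [3.141, -0.001, 1.767]
force: [-1.2, 2.5, 3.9]
width: 49.9
gripper_force: 63.9
```

Emit:
arm_command(series=[0,0,0,0.03,0,0,0,0,0.06,0,0,0,0,0.06,0,0,0,0,0.06,0,0,0,0,0.06,0])

```text
clock: 8.32
eef_pos: [657.3, -101.7, 189.8]
tool_rot: [3.141, -0.001, 1.767]
force: [-2.3, 1.7, 6.6]
width: 50.3
gripper_force: 64.3
```

Contact made at TCP z 189.8, which puts the funnel bottom at 130. I'll check the centring before releasing.

```bash
python3 - <<'E'
from h import *
q,d=snap('side','s4');st()
cv2.imwrite('pics/c5.png',cv2.resize(q[160:220,300:360],(720,720)[:1]*2 if 0 else (600,600),interpolation=cv2.INTER_CUBIC)[:,:,::-1])
E
```

```text
8.37 [ 657.3 -101.7  189.7] [ 3.141e+00 -1.000e-03  1.767e+00] [-2.5  2.9  7.2] 50.007784943329256 64.31459064819592
```

View pics/c5.png

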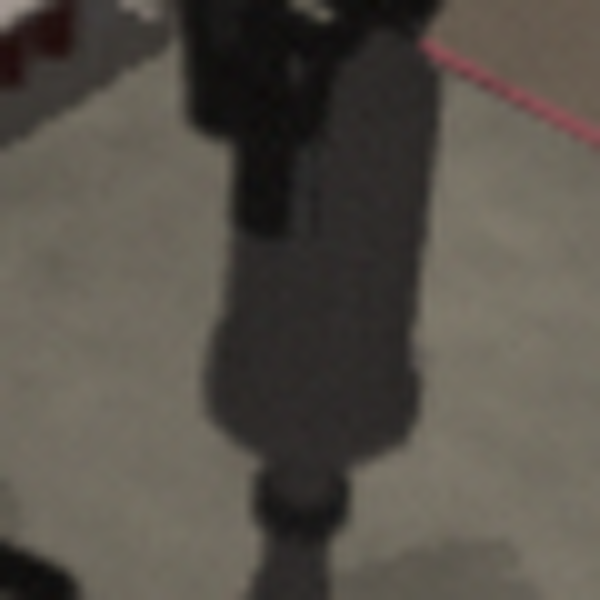

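Flange and head edges line up (left about 208, right about 419). I'll relieve the load, release and rise.

Emit:
arm_command(series=[0,0,0,-0.06,0,0,0,0,-0.06,0,30,0,0,-0.06,0,60,0,0,-0.06,0,70,0,0,-0.06,0])

```text
clock: 8.78
eef_pos: [657.5, -102.7, 189.0]
tool_rot: [3.141, 0.001, 1.766]
force: [0.6, 0.5, 0.1]
width: 59.5
gripper_force: 0.0
```

Emit:
arm_command(series=[100,0,0,0,0,100,0,0,0,0,100,0,0,0,0,100,0,0,0,0,100,0,0,0,0])

```text
clock: 9.2
eef_pos: [657.2, -102.2, 189.2]
tool_rot: [-3.141, 0.0, 1.767]
force: [0.2, 0.1, -0.1]
width: 85.2
gripper_force: 0.0
```

Emit:
arm_command(series=[100,0,0,-1,0,100,0,0,-2.5,0,100,0,0,-5,0,100,0,0,-8,0,100,0,0,-11,0])

```text
clock: 9.62
eef_pos: [656.9, -102.1, 301.0]
tool_rot: [-3.141, 0.0, 1.766]
force: [0.1, -0.3, 0.0]
width: 85.4
gripper_force: 0.0
```

```bash
python3 - <<'E'
from h import *
st()
plan([(530,-40,270,1.767),(569,-67.6,200,1.767)],100)
E
```

```text
9.62 [ 656.9 -102.1  301. ] [-3.141  0.     1.766] [ 0.1 -0.3  0. ] 85.43447825687237 0.0
100 [  8.56 -11.24   3.1 ] turn -0.0 |d| 145.0
100 [-3.47  3.29  7.  ] turn -0.0 |d| 85.0
```

Emit:
arm_command(series=[100,0.4,-3.4,0,0,100,0.8,-6.8,0,0,100,1.2,-10.2,0,0,100,1.6,-13.6,0,0,100,2,-17,0,0])

```text
clock: 10.03
eef_pos: [485.0, -115.8, 300.0]
tool_rot: [3.141, 0.0, 1.767]
force: [0.0, -0.0, 0.8]
width: 85.1
gripper_force: 0.0
```

```bash
python3 - <<'E'
from h import *
p,d=snap('top','t5');q,ds=snap('side','s5');st()
X=cloud('top',d)[140:215,290:350].reshape(-1,3)
for z0,z1 in((222,236),(131,141),(125,141)):
    Q=X[(X[:,2]>z0)&(X[:,2]<z1)&(np.hypot(X[:,0]-658,X[:,1]+105)<45)]
    c,r=cv2.minEnclosingCircle(Q[:,:2].astype(np.float32)) if len(Q)>2 else (0,0);print(len(Q),Q.mean(0),c,r)
f=lambda i:cv2.resize(i,(390,420),interpolation=cv2.INTER_CUBIC)
cv2.imwrite('pics/c6.png',np.hstack([f(p[130:260,200:365]),f(q[130:240,230:390])])[:,:,::-1])
plan([(571,-55,190,1.767),(569.4,-67.6,120,1.767)],50)
E
```

```text
10.13 [ 480.6 -116.5  300. ] [-3.138e+00 -3.000e-03  1.762e+00] [ 0.9 -0.8 -0.4] 85.33734306500344 0.0
81 [ 657.62238359 -104.89107859  228.01088942] (658.1180419921875, -105.02206420898438) 26.834226608276367
89 [ 655.71991874 -100.1977976   135.64715171] (655.9866943359375, -102.15850830078125) 28.376283645629883
140 [ 658.37513414 -102.75317265  133.01879698] (655.8170776367188, -102.17864227294922) 28.51349639892578
50 [ 4.31 10.05 11.  ] turn -0.3 |d| 155.0
50 [-1.2 -0.4  7. ] turn -0.0 |d| 71.0
```

View pics/c6.png

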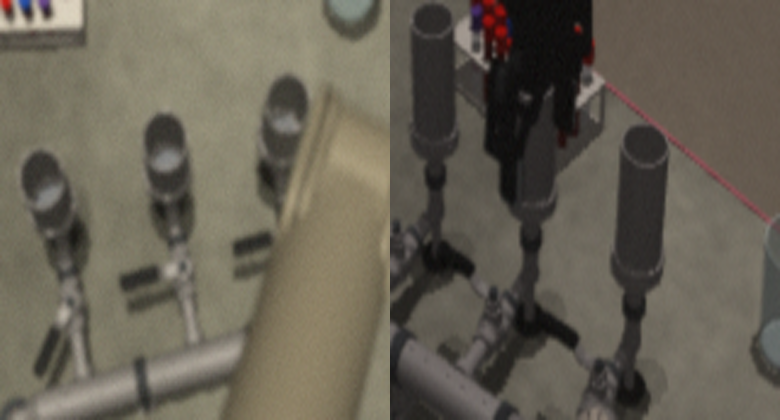

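The rim is at (658.1,-105.0) against the head at (658.4,-104.9), so the funnel is upright and centred. Next, the lever.

Emit:
arm_command(series=[50,0.8,2,1,0,50,1.7,4,3,0,50,2.6,6,5.5,0,50,3.5,8,8.5,0,50,4.3,10,11,0])

```text
clock: 10.55
eef_pos: [577.8, -52.8, 188.5]
tool_rot: [3.14, -0.0, 1.767]
force: [0.1, 0.1, 1.2]
width: 42.7
gripper_force: 0.0
```

Emit:
arm_command(series=[50,-0.3,0,1,0,50,-0.6,-0.1,3,0,50,-0.9,-0.2,5,0,50,-1.2,-0.4,6.5,0,50,-1.2,-0.4,7,0])

```text
clock: 10.97
eef_pos: [573.7, -67.4, 117.7]
tool_rot: [-3.139, -0.0, 1.765]
force: [-1.0, -0.0, -0.1]
width: 43.0
gripper_force: 0.0
```

```bash
python3 - <<'E'
from h import *
viewer.get_image('top');st()
plan([(569.4,-67.6,78,1.767)],50)
# arc: stem, grip radius 54, in tool frame at lever=0 (tool x = cos/sin yaw 1.767 = lever dir)
for i in range(1,13):
    a=0.83*i/12; print(i,(5.4*np.cos(a)-5.4).round(2),(-5.4*np.sin(a)).round(2),(-np.degrees(a)).round(1))
E
```

```text
11.02 [573.9 -66.9 117.9] [-3.139 -0.     1.766] [-0.3  0.2 -0.3] 42.695833556678714 0.0
50 [ 0.02 -0.45  3.99] turn -0.1 |d| 40.0
1 -0.01 -0.37 -4.0
2 -0.05 -0.74 -7.9
3 -0.12 -1.11 -11.9
4 -0.21 -1.48 -15.9
5 -0.32 -1.83 -19.8
6 -0.46 -2.18 -23.8
7 -0.62 -2.51 -27.7
8 -0.81 -2.84 -31.7
9 -1.01 -3.15 -35.7
10 -1.24 -3.44 -39.6
11 -1.49 -3.72 -43.6
12 -1.76 -3.98 -47.6
```

Emit:
arm_command(series=[50,0,-0.45,0.5,0,50,0,-0.45,1.5,0,50,0,-0.45,2.5,0,50,0,-0.45,3.5,0,50,0,-0.45,4,0])

```text
clock: 11.43
eef_pos: [569.8, -66.9, 78.0]
tool_rot: [-3.14, -0.001, 1.767]
force: [1.0, 0.8, -0.0]
width: 42.9
gripper_force: 0.0
```

Emit:
arm_command(series=[10,0,0,0,0,10,0,0,0,0,0,0,0,0,0,0,0,0,0,0,0,0,0,0,0])

```text
clock: 11.85
eef_pos: [569.4, -67.5, 79.4]
tool_rot: [-3.14, -0.0, 1.766]
force: [-2.5, -1.5, -0.2]
width: 12.5
gripper_force: 58.7
```

Gripped on the lever. Now turn it along the arc.

Emit:
arm_command(series=[0,0,-0.37,0,-4,0,-0.05,-0.74,0,-7.9,0,-0.12,-1.11,0,-11.9,0,-0.21,-1.48,0,-15.9,0,-0.32,-1.83,0,-19.8])

```text
clock: 12.27
eef_pos: [552.5, -73.9, 79.4]
tool_rot: [-3.142, -0.001, 2.114]
force: [-3.6, -0.1, -0.7]
width: 12.6
gripper_force: 58.7
```

Emit:
arm_command(series=[0,0,-0.37,0,-4,0,-0.05,-0.74,0,-7.9,0,-0.12,-1.11,0,-11.9,0,-0.21,-1.48,0,-15.9,0,-0.32,-1.83,0,-19.8])

```text
clock: 12.68
eef_pos: [538.1, -86.0, 79.4]
tool_rot: [-3.142, -0.001, 2.46]
force: [-2.1, 0.9, -1.0]
width: 12.5
gripper_force: 58.7
```

Emit:
arm_command(series=[0,0,-0.37,0,-4,0,-0.05,-0.74,0,-7.9,0,-0.05,-0.74,0,-7.9,0,-0.05,-0.74,0,-7.9,0,-0.05,-0.74,0,-7.9])

```text
clock: 13.1
eef_pos: [533.5, -92.5, 79.3]
tool_rot: [-3.14, -0.002, 2.594]
force: [-5.5, -0.6, 1.7]
width: 12.3
gripper_force: 59.2
```

Emit:
arm_command(series=[40,0,0,0,0,40,0,0,0,0,40,0,0,0,0,40,0,0,0,0,40,0,0,0,0])

```text
clock: 13.52
eef_pos: [535.4, -92.1, 79.5]
tool_rot: [3.141, 0.001, 2.596]
force: [-0.5, 0.1, -0.6]
width: 34.0
gripper_force: 0.0
```

Emit:
arm_command(series=[40,0,0,-1,0,40,0,0,-4,0,40,0,0,-8,0,40,0,0,-12,0,40,0,0,-16,0])

```text
clock: 13.93
eef_pos: [534.3, -92.3, 241.8]
tool_rot: [3.142, 0.0, 2.595]
force: [1.5, 0.8, -0.3]
width: 34.1
gripper_force: 0.0
```

```bash
python3 - <<'E'
from h import *
viewer.get_image('top');st();plan([(500,-280,260,2.594)],40)
E
```

```text
13.98 [539.  -93.3 249.7] [3.136 0.013 2.595] [ 2.5 -1.   4.7] 34.35931751308615 0.0
40 [ -6.37 -17.98  -1.03] turn 0.1 |d| 191.0
```

Emit:
arm_command(series=[40,-1.3,-3.6,-0.2,0,40,-2.6,-7.2,-0.4,0,40,-3.8,-10.8,-0.6,0,40,-5.1,-14.4,-0.8,0,40,-6.4,-18,-1,0])

```text
clock: 14.4
eef_pos: [495.4, -280.9, 250.4]
tool_rot: [3.141, 0.001, 2.596]
force: [0.6, -0.7, -0.5]
width: 34.0
gripper_force: 0.0
```

Emit:
arm_command(series=[40,0,0,0,0,40,0,0,0,0,40,0,0,0,0,40,0,0,0,0,40,0,0,0,0])

```text
clock: 14.82
eef_pos: [496.6, -277.4, 249.4]
tool_rot: [3.141, -0.0, 2.598]
force: [-0.5, 0.1, -0.5]
width: 33.8
gripper_force: 0.0
```

```bash
python3 - <<'E'
from h import *
p,d=snap('top','t6');st();P=cloud('top',d)
for k,s,b in(('empty',(580,-120.5),(285,195,340,260)),('run',(525.5,153.6),(205,215,245,255)),('idle',(552.7,17),(240,200,290,235))):
    Q=P[b[1]:b[3],b[0]:b[2]].reshape(-1,3);r=np.hypot(Q[:,0]-s[0],Q[:,1]-s[1]);Q=Q[(r>25)&(r<82)&(Q[:,2]>92)&(Q[:,2]<101)]
    m=Q.mean(0);print(k,len(Q),m.round(1),np.arctan2(m[1]-s[1],m[0]-s[0])-np.pi/2-.196)
for b,c in (((290,140,350,215),(658,-105)),((205,165,240,205),(604,169)),((258,155,285,200),(631,32.5))):
    Q=P[b[1]:b[3],b[0]:b[2]].reshape(-1,3);Q=Q[(Q[:,2]>222)&(Q[:,2]<236)&(np.hypot(Q[:,0]-c[0],Q[:,1]-c[1])<45)]
    print(len(Q),cv2.minEnclosingCircle(Q[:,:2].astype(np.float32)))
cv2.imwrite('pics/c7.png',cv2.resize(p[140:280,195:365],(680,560),interpolation=cv2.INTER_CUBIC)[:,:,::-1])
E
```

```text
14.87 [ 496.5 -277.6  249.3] [ 3.141 -0.     2.598] [-0.5  0.5 -0.3] 34.247062761659365 0.0
empty 74 [534.5 -92.8  96.4] 0.8276443807955085
run 63 [480.7 180.9  96.6] 0.8280122845100302
idle 67 [542.1  68.   96.5] 0.00826871979500482
81 ((657.96240234375, -104.95435333251953), 26.05743980407715)
82 ((603.9819946289062, 169.98233032226562), 26.156509399414062)
79 ((631.0134887695312, 32.42140197753906), 25.88918685913086)
```

View pics/c7.png

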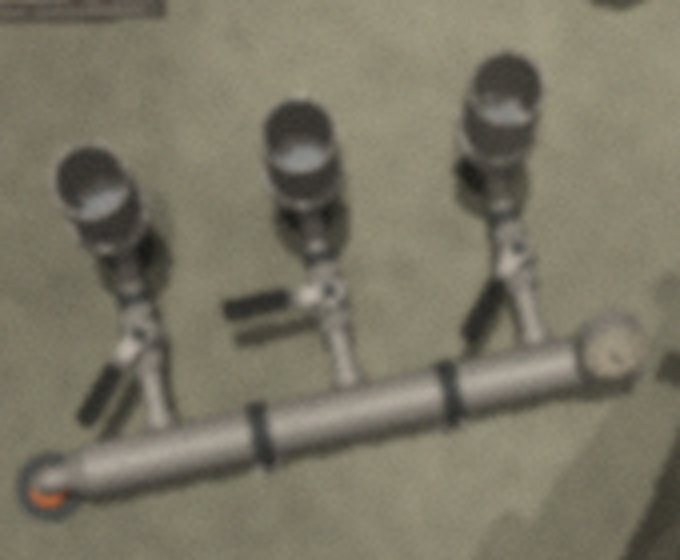

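The picture shows all three funnels standing, and the right lever (485,310) parallel to the running one (100,395). The angles measure 0.828 for both, and nothing else has moved.

```bash
python3 -c "
from h import *
print(workorder.finish_job())"
```

```text
the job is handed in; nothing more can be done
None
```

The spare funnel stands upright on the empty head, centred to within about 1 mm, its valve is open to 0.83 rad to match the running station, the other two stations are unmoved, and the job was handed in at about 15 s (no verdict was returned).

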